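Close the adjustable wrench on the sheller's nut and tighten it

TASK

The blade clamp of the cashew sheller is loose. An adjustable wrench already lies around its nut with the jaws open too wide: roll the wrench's worm, its top moving towards the nut, until the jaws close snugly on the nut, then swing the handle clockwise (seen from above) until it comes up against the steel stop post, so that the nut turns with it.

Things in the scene. Friction and masses are not known exactly. Their poses are not given: they have to be found in the camera images.
- worm_top (a point): Highest point of the wrench's worm, a dark knurled roller 26 mm thick, 32 mm long, 88 mm above the table in the steel head (head and nut tops 5 mm lower, stud 2 mm lower). x: along the handle away from the nut, y: roller's axis, z: up. Nut's axis 44 mm along -x. Press a fingertip on it (3 to 15 N) and drag along -x to close the jaws; +x opens. It turns freely, then stops when the jaws fit.
- jaw (a joint): How far the sliding jaw stands off its snug fit on the nut (32 mm across flats), in m: 0 = just fits, 0.0126 = widest; starts 0.0085 to 0.012. It moves 4 mm per rad of the worm, so closing takes 28 to 40 mm of drag, in one or more strokes. With the jaws wide the wrench swings about the nut without turning it.
- handle_grip (a point): Top face of the wrench's flat steel handle, on its centre line, 81 mm above the table; handle 24 mm wide, 12 thick. x: along the handle away from the nut, y: across, z: up. Nut's upright axis, the only one the wrench swings about, is 170 mm along -x; handle ends 85 mm along +x. Swings clockwise with about 5 N. Stop post: 12 mm pin, 83 mm high, meets the handle 115 mm from the nut's axis.
- nut (a joint): Angle of the hexagon nut, rad, growing clockwise seen from above. It starts between 0 and 0.26; with the jaws snug it follows the handle with up to 0.12 rad of play and stands at about 0.83 when the handle (itself then at 0.95; at the start handle and nut agree) is against the stop post.

How it is judged (in metres and radians):
On the way, in this order (a step that is already met when the one before it is completed fails the run):
1. the jaws are closed on the nut (within 2 mm of snug) before the nut is turned (value of joint jaw below 0.002 m and value of joint nut below 0.45 rad), for 0.2 s.
2. the nut is turned clockwise to within 10 degrees of where the stop post ends it, with the jaws still snug (value of joint nut above 0.66 rad and value of joint jaw below 0.003 m), for 0.2 s.
At the end, for the whole second after the job is handed in: The nut stands at 0.66 rad or more (within 10 degrees of where the handle meets the stop post), at rest, and the wrench's jaws are still within 3 mm of a snug fit on it (all of step 2 and velocity of joint nut below 0.05 rad/s); the robot touches nothing.
It also fails if it takes over 45 s, if anything falls off the work surface, if the arm or the gripper's body presses on something with over 40 N, if the wrist force passes 120 N, or if a joint passes its speed limit or range.

ROBOT

A 6-joint arm with a two-finger parallel gripper is mounted at the origin on the work surface. World frame = base frame: x ahead of the robot, y to its left, z up, the work surface at z = 0. Lengths are in mm, angles in rad, forces in N, time in s.
With the tool pointing down it reaches from about 275 to 750 mm from the base axis. Payload 10.2 kg.
Tool frame: the origin (TCP) lies on the front face of the gripper's body, between the roots of the fingers; the fingertips stand 73 mm ahead of it and the grasp point (between the pads) lies 54 mm ahead of it; z points along the fingers, y is the line along which they close (so a half turn about z gives the same grasp; the last joint's range is limited). The gripper opens to 85 mm and grips with 20 to 120 N. Pads are 22 mm wide; open, the fingers measure 114 mm over their backs; the gripper's body (76 mm by 85 mm) begins 54 mm behind the grasp point. The pads swing forward as they close: fully open they stand 13 mm farther back than shut.
Start: joints at [1.126, 0.313, 1.498, -0, 1.331, -0.223], TCP at [115.505, 512.143, 303.894] pointing down, gripper open.
Joint ranges: [-2.94, 2.94], [-0.97, 2.17], [0.19, 2.56], [-1.23, 4.37], [0.02, 3.11], [-2.88, 2.88]. Speed limits (rad/s): [2.39, 2.39, 3.01, 3.14, 3.14, 3.14].

INTERFACE

Orientations are given as a unit quaternion [w, x, y, z].
In Python, from rig import * gives the robot as it stands.
- The arm moves only by the tool step_arm, never from a script. Its argument "plan" is a list of rows, each an object with "offset": the shift along the tool's x, y, z in cm, a list of three; "rot": the turn, a rotation vector about the tool's x, y, z in degrees, a list of three; "gripper": the finger opening in cm, from 0 to 8.54. In form: [{"offset": [x, y, z], "rot": [wx, wy, wz], "gripper": gripper}, ...]. A call has 1 to 12 rows; each row is the pose to reach, as a shift and turn from the pose commanded when the call began, along the tool's axes at that moment; what a row does not reach only later rows make up. A row lasts 1/10 s, in which the tool goes at most 50 mm and 8.59 degrees, less where a joint would pass 70% of its speed; a pose out of reach is approached as far as the arm can. A call with a gripper value outside its range is refused whole. The fingers move at their own pace and stop on an object; "squeeze" is the grip in N (left out, the last holds). Time passes only in rows, so rows that repeat a pose let the fingers close. It gives the time, the measured TCP pose, the force, the opening and the grip force at its end, in the units of the state.
- sense(): the state, without advancing time (a new reading comes with each control period).
- capture(name): name is "side" or "top"; returns a dict with "color" (480x640x3 uint8, red, green, blue), "depth" (480x640 float32, mm along the optical axis (not along the pixel's ray), 0 where there is no reading), "vertical_fov" (degrees; the focal length in pixels is half the picture's height over the tangent of half this angle, whatever the lens; pixels are square), "cx", "cy" (the principal point, pixels), "k1" (the pictures are not rectified: a ray, as slopes to the right and down, at radius r is drawn at 1 + k1 r^2 times it, then the intrinsics apply), "rvec" (rotation vector, rad) and "tvec" (3), from world to camera coordinates, as OpenCV has them. Camera axes: x right, y down, z forward; pixel columns grow to the right and rows downward; lengths in mm; the calibration is good to about 2 mm. A picture is of the moment at which its call begins.
- finish_job(): hands the job in; it is judged then, once.
The state is a dict: "time_s": time; "joints": joint angles; "dq": joint speeds; "tau": joint torques, N m; "eef_pos": TCP position; "ee_rot": TCP orientation; "force": force on the tool from outside, world axes, zero at the start; "wrist_torque": the same for the moment, N m; "grip_width": opening from 0.0 (shut) to 1.0 (fully open); "grip_force": force on a finger pad.
Only numpy, scipy, OpenCV 4.12 (cv2) and the standard library are available. Lean on these libraries where they do the work, as an engineer would, in place of code of your own. Each camera call takes 0.05 s, during which the arm holds its last target. There are 200 camera calls.

## Working session

There is one attempt and no reset: what is moved stays moved. The work goes in short steps, Python scripts to look and compute and a tool call to move; the robot and the scene stay as the last step left them, time stands still between calls to the robot, and variables do not carry over. Pictures are saved under pics/ and viewed, at most 10 in all, crops included, and the job is handed in when it is done.

Besides the shell and the picture viewer there is one more tool, called after "Call:" as a command line: name --argument value ..., lists and objects as JSON in quotes. step_arm: Moves the arm, as the interface text tells. Its arguments: {"type":"object","properties":{"plan":{"type":"array"},"squeeze":{"type":"number"}},"required":["plan"]}

```bash
mkdir -p pics; ls
cat > h.py <<'E'
from rig import *
import numpy as np, cv2
def cam(n):
    c=capture(n); f=240/np.tan(np.radians(c["vertical_fov"])/2)
    c["R"]=cv2.Rodrigues(np.array(c["rvec"],float))[0]; c["f"]=f; c["t"]=np.array(c["tvec"],float).ravel()
    c["o"]=-c["R"].T@c["t"]; return c
def rays(c,px):
    px=np.atleast_2d(np.array(px,float)); d=(px-[c["cx"],c["cy"]])/c["f"]; s=d.copy()
    for _ in range(30): s=d/(1+c["k1"]*(s**2).sum(1,keepdims=True))
    return np.c_[s,np.ones(len(s))]
def onplane(c,px,z):
    w=rays(c,px)@c["R"]; return c["o"]+w*((z-c["o"][2])/w[:,2:])
def bydepth(c,px):
    px=np.atleast_2d(px); d=c["depth"][px[:,1].astype(int),px[:,0].astype(int)]
    return (rays(c,px)*d[:,None]-c["t"])@c["R"]
def proj(c,P):
    p=np.atleast_2d(P)@c["R"].T+c["t"]; s=p[:,:2]/p[:,2:]; s=s*(1+c["k1"]*(s**2).sum(1,keepdims=True))
    return s*c["f"]+[c["cx"],c["cy"]]
def save(c,n): cv2.imwrite("pics/"+n,c["color"][:,:,::-1])
E
python3 - <<'E'
from h import *
for n in("side","top"):
    c=cam(n); save(c,n+"1.png"); print(n,c["o"],c["f"],c["k1"],c["R"][2])
print(sense())
E
```

```text
pics
side [365.24919703 563.25669643 533.10821432] 602.2633225040609 -0.08986386451134976 [ 0.24217844 -0.76099199 -0.60186443]
top [417.6313639   51.67347111 776.57597131] 506.0462300449821 -0.10155710233220121 [ 0.13601619 -0.01560092 -0.99058377]
{'time_s': 0.1, 'joints': array([ 1.12559075e+00,  3.13394895e-01,  1.49834448e+00, -1.71163211e-05,
        1.33100232e+00, -2.23416797e-01]), 'dq': array([ 5.83479575e-05, -1.25262298e-03, -4.00768558e-03, -2.59716026e-04,
       -1.16210866e-04, -2.40489645e-06]), 'tau': array([ 1.92924563e-03, -4.12899506e+01, -2.60142320e+01, -1.74367883e-04,
        3.09306350e-03, -1.43320773e-05]), 'eef_pos': array([115.44701518, 512.00235973, 303.39808262]), 'ee_rot': array([-1.80659627e-04,  1.10665198e-01,  9.93857577e-01, -5.45442468e-04]), 'force': array([ 0.13543001, -0.66187279,  0.07643335]), 'wrist_torque': array([ 0.05699615, -0.02387322, -0.03734647]), 'grip_force': 0.0, 'grip_width': 0.9968194732847914}
```

View pics/top1.png

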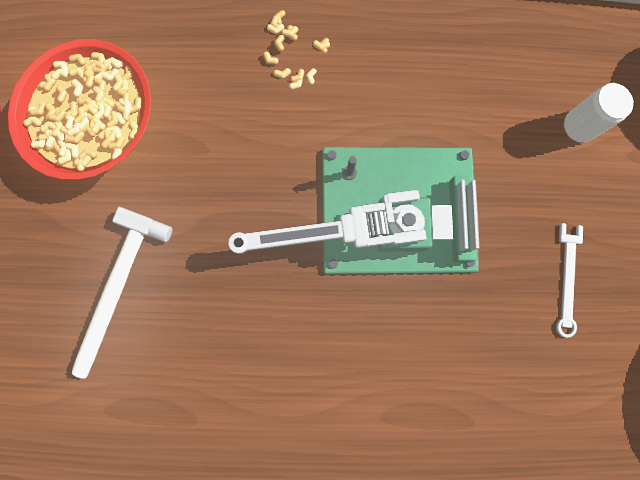

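View pics/side1.png

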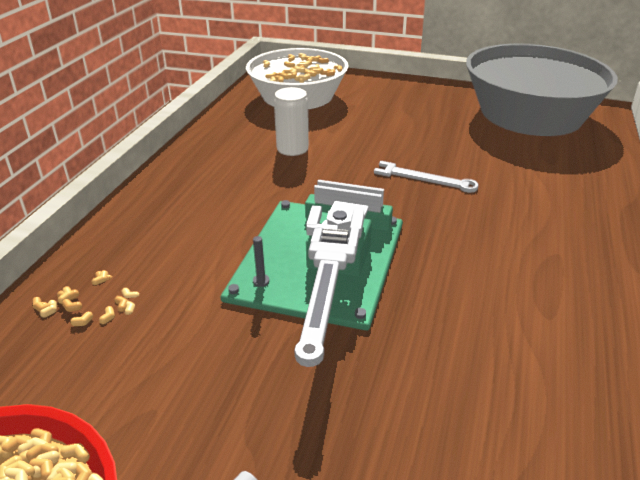

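The top view shows the stud at about (408,219), the worm at (377,223), the handle-end hole at (238,242) and the post top at (351,160). The side view shows the same points at (340,215), (335,236), (309,350) and (258,238). I'll refine these on enlarged crops and triangulate them.

```bash
cat >> h.py <<'E'
def tri(c1,p1,c2,p2):
    a=(rays(c1,p1)@c1["R"])[0];b=(rays(c2,p2)@c2["R"])[0]
    s=np.linalg.lstsq(np.c_[a,-b],c2["o"]-c1["o"],rcond=None)[0]
    A=c1["o"]+s[0]*a;B=c2["o"]+s[1]*b; return (A+B)/2,np.linalg.norm(A-B)
E
python3 - <<'E'
from h import *
s=cam("side");t=cam("top")
for n,a,b in(("stud",(408,219),(340,215)),("worm",(377,223),(335,236)),("end",(238,242),(309,350)),("post",(351,160),(258,238))):
    print(n,*tri(t,a,s,b),bydepth(t,a)[0],bydepth(s,b)[0])
A=cv2.resize(t["color"][180:260,320:450],None,fx=6,fy=6,interpolation=cv2.INTER_CUBIC)[:,:780]
B=cv2.resize(s["color"][190:270,280:410],None,fx=6,fy=6,interpolation=cv2.INTER_CUBIC)
cv2.imwrite("pics/c1.png",A[:,:,::-1]);cv2.imwrite("pics/c2.png",B[:,:,::-1])
E
```

```text
stud [544.43229486 -73.32896187  82.89400289] 1.92969033533782 [545.14998935 -72.95017352  84.24668202] [542.14613725 -68.6822844   86.15038859]
worm [538.49118961 -30.08167242  79.94569996] 1.8067324087001781 [537.80994062 -28.88341786  89.01442026] [535.6579839  -23.50821597  84.94619334]
end [508.71007258 163.50930633  77.85429587] 1.4224822242290367 [508.885017   162.99985421  81.90121955] [507.22444872 165.61053002  80.27502766]
post [628.10236965   7.35581788  83.92811631] 1.1335424989220781 [628.43370026   7.52379904  84.73623301] [628.27017392   5.74893963  82.57791051]
```

View pics/c1.png

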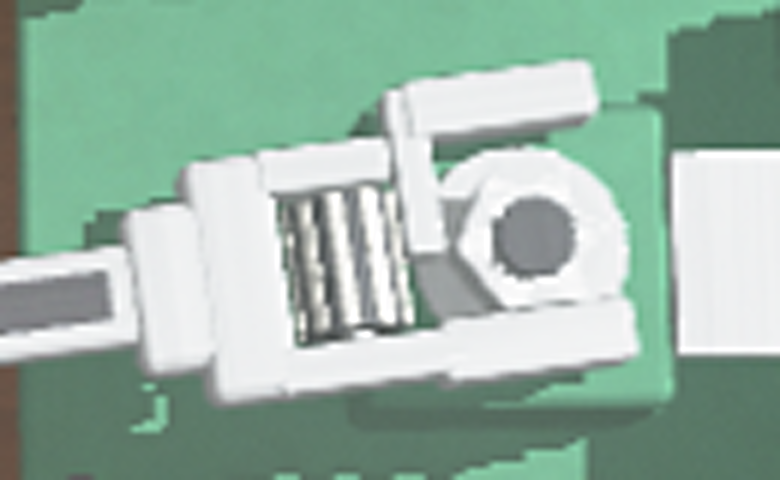

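View pics/c2.png

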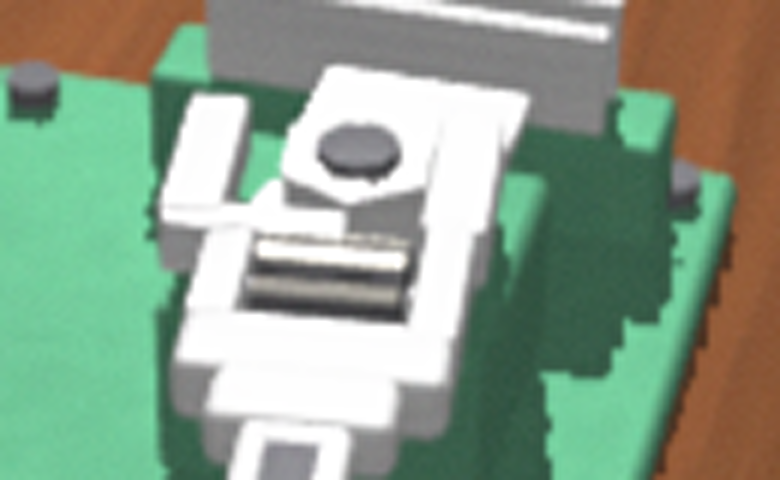

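Checks: nut to handle end is 240 mm, the worm lies 44 mm along the handle at (538,-30,88), and the post is 116 mm from the nut. The heights fit the text. Next I'll go above the worm with the fingers shut and tool y along the handle.

Call:
step_arm --plan '[{"offset": [-52.8,-42.6,0],"rot": [0,0,-21.4],"gripper": 0},{"offset": [-52.8,-42.6,0],"rot": [0,0,-21.4],"gripper": 0},{"offset": [-52.8,-42.6,0],"rot": [0,0,-21.4],"gripper": 0},{"offset": [-52.8,-42.6,0],"rot": [0,0,-21.4],"gripper": 0},{"offset": [-52.8,-42.6,0],"rot": [0,0,-21.4],"gripper": 0},{"offset": [-52.8,-42.6,0],"rot": [0,0,-21.4],"gripper": 0},{"offset": [-52.8,-42.6,0],"rot": [0,0,-21.4],"gripper": 0},{"offset": [-52.8,-42.6,0],"rot": [0,0,-21.4],"gripper": 0},{"offset": [-52.8,-42.6,0],"rot": [0,0,-21.4],"gripper": 0},{"offset": [-52.8,-42.6,0],"rot": [0,0,-21.4],"gripper": 0},{"offset": [-52.8,-42.6,4],"rot": [0,0,-21.4],"gripper": 0},{"offset": [-52.8,-42.6,8],"rot": [0,0,-21.4],"gripper": 0}]'

```text
time_s: 1.4
eef_pos: [479.3, 53.0, 272.1]
ee_rot: [0.002, -0.075, 0.997, -0.0]
force: [1.2, 0.3, 0.5]
grip_width: -0.001
grip_force: 0.0
```

Call:
step_arm --plan '[{"offset": [0,0,0],"rot": [0,0,0],"gripper": 0},{"offset": [0,0,0],"rot": [0,0,0],"gripper": 0}]'

```text
time_s: 1.6
eef_pos: [477.7, 54.7, 270.7]
ee_rot: [-0.001, -0.075, 0.997, 0.0]
force: [0.5, -0.0, 0.5]
grip_width: -0.001
grip_force: 0.0
```

```bash
cat >> h.py <<'E'
from scipy.spatial.transform import Rotation as Ro
S0=np.array([544.8,-73.3]);E0=np.array([508.7,163.5])
def off(P,ang=None):
    s=sense();q=s["ee_rot"];R=Ro.from_quat([q[1],q[2],q[3],q[0]]).as_matrix()
    o=R.T@(np.array(P)-s["eef_pos"])/10
    ya=np.degrees(np.arctan2(R[1,1],R[0,1]))
    print("t",s["time_s"],"pos",s["eef_pos"].round(1),"F",s["force"].round(1),"off cm",o.round(2),"y-az",ya.round(2),"R",R[:,2].round(3), "q",s["joints"].round(2))
    return o
E
python3 - <<'E'
from h import *
d=(E0-S0)/np.linalg.norm(E0-S0);W=S0+44*d;print(d,W,np.degrees(np.arctan2(d[1],d[0])))
off([*(W+10*d),180])
E
```

```text
[-0.1507081   0.98857831] [538.16884382 -29.80255447] 98.66796391972161
t 1.6 pos [477.7  54.7 270.7] F [ 0.5 -0.   0.5] off cm [-4.72 -8.27  9.06] y-az 98.6 R [-0.002  0.    -1.   ] q [-0.13  0.25  1.68  0.    1.22 -1.85]
```

Call:
step_arm --plan '[{"offset": [-2.4,-4.1,4],"rot": [0,0,0],"gripper": 0},{"offset": [-4.7,-8.3,8],"rot": [0,0,0],"gripper": 0},{"offset": [-4.7,-8.3,10],"rot": [0,0,0],"gripper": 0},{"offset": [-4.7,-8.3,10],"rot": [0,0,0],"gripper": 0},{"offset": [-4.7,-8.3,10],"rot": [0,0,0],"gripper": 0}]'

```text
time_s: 2.1
eef_pos: [536.6, -18.6, 172.2]
ee_rot: [0.0, -0.076, 0.997, 0.0]
force: [0.6, -0.0, 0.5]
grip_width: 0.005
grip_force: 0.0
```

Run:
```python
from h import *
d=(E0-S0)/np.linalg.norm(E0-S0);W=S0+44*d
off([*(W+10*d),161])
c=cam("side"); A=cv2.resize(c["color"][140:260,250:430],None,fx=4,fy=4,interpolation=cv2.INTER_CUBIC)
cv2.imwrite("pics/c3.png",A[:,:,::-1])
```

```text
t 2.1 pos [536.6 -18.6 172.2] F [ 0.6 -0.   0.5] off cm [ 0.01 -0.13  1.12] y-az 98.75 R [ 0.  0. -1.] q [-0.25  0.48  1.63  0.    1.04 -1.98]
```

View pics/c3.png

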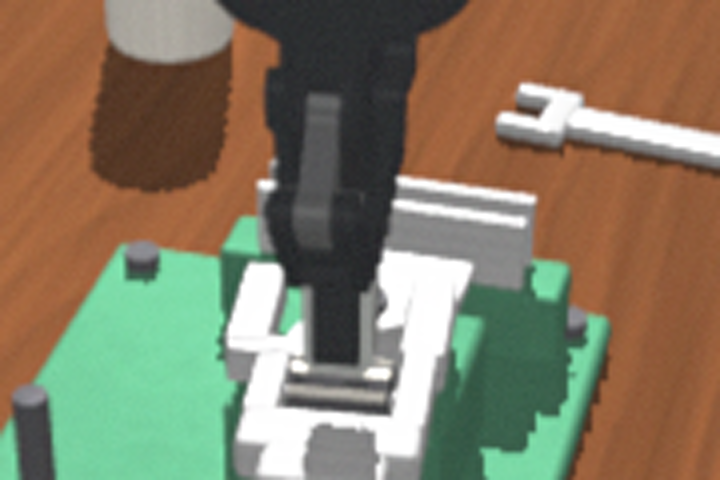

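The fingertips hang just above the worm (about pixel (335,385) in the crop) and look centred on it. Now I'll lower gently to contact.

Call:
step_arm --plan '[{"offset": [0,0,0.5],"rot": [0,0,0],"gripper": 0},{"offset": [0,0,0.8],"rot": [0,0,0],"gripper": 0},{"offset": [0,0,1.0],"rot": [0,0,0],"gripper": 0},{"offset": [0,0,1.0],"rot": [0,0,0],"gripper": 0}]'

```text
time_s: 2.55
eef_pos: [536.6, -19.5, 161.4]
ee_rot: [0.0, -0.076, 0.997, 0.0]
force: [-0.7, -0.2, 0.8]
grip_width: -0.003
grip_force: 0.0
```

Call:
step_arm --plan '[{"offset": [0,0,0.1],"rot": [0,0,0],"gripper": 0},{"offset": [0,0,0.1],"rot": [0,0,0],"gripper": 0}]'

```text
time_s: 2.75
eef_pos: [536.7, -19.7, 160.3]
ee_rot: [0.0, -0.076, 0.997, 0.0]
force: [0.4, 0.3, 0.3]
grip_width: -0.001
grip_force: 0.0
```

Call:
step_arm --plan '[{"offset": [0,0,0.1],"rot": [0,0,0],"gripper": 0},{"offset": [0,0,0.1],"rot": [0,0,0],"gripper": 0}]'

```text
time_s: 2.95
eef_pos: [536.7, -19.8, 159.2]
ee_rot: [-0.0, -0.076, 0.997, 0.0]
force: [-0.5, -0.2, -0.5]
grip_width: 0.002
grip_force: 0.0
```

Call:
step_arm --plan '[{"offset": [0,0,-0.3],"rot": [0,0,0],"gripper": 0},{"offset": [0,-0.5,-0.3],"rot": [0,0,0],"gripper": 0},{"offset": [0,-0.5,-0.1],"rot": [0,0,0],"gripper": 0},{"offset": [0,-0.5,-0.1],"rot": [0,0,0],"gripper": 0}]'

```text
time_s: 3.35
eef_pos: [537.4, -24.9, 160.0]
ee_rot: [-0.0, -0.076, 0.997, 0.0]
force: [-0.5, -0.4, -0.4]
grip_width: 0.001
grip_force: 0.0
```

Call:
step_arm --plan '[{"offset": [0,0,0.1],"rot": [0,0,0],"gripper": 0},{"offset": [0,0,0.1],"rot": [0,0,0],"gripper": 0}]'

```text
time_s: 3.55
eef_pos: [537.5, -24.7, 159.4]
ee_rot: [0.0, -0.076, 0.997, -0.0]
force: [-1.0, 0.2, 1.4]
grip_width: -0.005
grip_force: 0.8
```

Call:
step_arm --plan '[{"offset": [0,0,0.1],"rot": [0,0,0],"gripper": 0},{"offset": [0,0,0.1],"rot": [0,0,0],"gripper": 0}]'

```text
time_s: 3.75
eef_pos: [537.5, -24.6, 158.8]
ee_rot: [0.0, -0.076, 0.997, -0.0]
force: [-1.6, 0.4, 6.3]
grip_width: -0.002
grip_force: 3.3
```

Contact is 6 N. Now I'll drag towards the nut.

Call:
step_arm --plan '[{"offset": [0,-0.3,0.02],"rot": [0,0,0],"gripper": 0},{"offset": [0,-0.6,0.02],"rot": [0,0,0],"gripper": 0},{"offset": [0,-0.9,0.02],"rot": [0,0,0],"gripper": 0},{"offset": [0,-0.9,0.02],"rot": [0,0,0],"gripper": 0}]'

```text
time_s: 4.15
eef_pos: [539.0, -33.8, 158.7]
ee_rot: [0.0, -0.076, 0.997, -0.0]
force: [-2.8, -0.6, 7.3]
grip_width: 0.001
grip_force: 3.6
```

```bash
cat >> h.py <<'E'
def jawpic(n):
    c=cam("top"); A=cv2.resize(c["color"][180:260,320:450],None,fx=6,fy=6,interpolation=cv2.INTER_CUBIC)
    cv2.imwrite("pics/"+n,A[:,:,::-1])
E
python3 - <<'E'
from h import *
off([538.2,-29.8,158.5]); jawpic("c4.png")
E
```

```text
t 4.15 pos [539.  -33.8 158.7] F [-2.8 -0.6  7.3] off cm [0.02 0.41 0.02] y-az 98.69 R [ 0.001 -0.    -1.   ] q [-0.28  0.5   1.63 -0.    1.01 -2.  ]
```

View pics/c4.png

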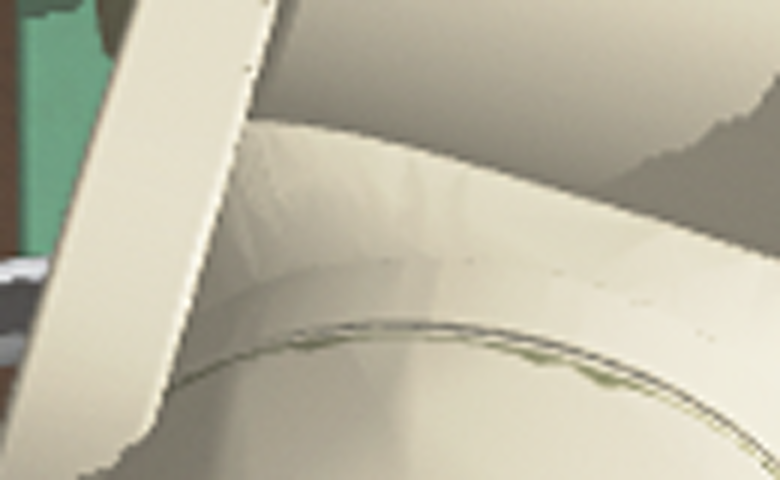

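The arm blocks the top view, so I'll rely on force. I'll continue the stroke.

Call:
step_arm --plan '[{"offset": [0,-0.2,0],"rot": [0,0,0],"gripper": 0},{"offset": [0,-0.3,0],"rot": [0,0,0],"gripper": 0}]'

```text
time_s: 4.4
eef_pos: [539.4, -36.5, 158.7]
ee_rot: [0.0, -0.076, 0.997, -0.0]
force: [-2.3, 1.2, 7.6]
grip_width: 0.005
grip_force: 3.7
```

Call:
step_arm --plan '[{"offset": [0,0,-0.6],"rot": [0,0,0],"gripper": 0},{"offset": [0,0.7,-0.6],"rot": [0,0,0],"gripper": 0},{"offset": [0,1.3,-0.6],"rot": [0,0,0],"gripper": 0},{"offset": [0,1.3,-0.2],"rot": [0,0,0],"gripper": 0},{"offset": [0,1.3,-0.05],"rot": [0,0,0],"gripper": 0},{"offset": [0,1.3,0.02],"rot": [0,0,0],"gripper": 0},{"offset": [0,1.3,0.02],"rot": [0,0,0],"gripper": 0},{"offset": [0,0.9,0.02],"rot": [0,0,0],"gripper": 0},{"offset": [0,0.6,0.02],"rot": [0,0,0],"gripper": 0},{"offset": [0,0.3,0.02],"rot": [0,0,0],"gripper": 0},{"offset": [0,0,0.02],"rot": [0,0,0],"gripper": 0},{"offset": [0,0,0.02],"rot": [0,0,0],"gripper": 0}]'

```text
time_s: 5.6
eef_pos: [539.5, -37.0, 158.5]
ee_rot: [0.0, -0.076, 0.997, -0.0]
force: [-1.9, -0.7, 9.0]
grip_width: -0.004
grip_force: 4.3
```

Another 13 mm or so of free rolling (about 24 mm in total). Now a third stroke.

Call:
step_arm --plan '[{"offset": [0,0,-0.6],"rot": [0,0,0],"gripper": 0},{"offset": [0,0.7,-0.6],"rot": [0,0,0],"gripper": 0},{"offset": [0,1.3,-0.6],"rot": [0,0,0],"gripper": 0},{"offset": [0,1.3,-0.2],"rot": [0,0,0],"gripper": 0},{"offset": [0,1.3,-0.05],"rot": [0,0,0],"gripper": 0},{"offset": [0,1.3,0],"rot": [0,0,0],"gripper": 0},{"offset": [0,1.3,0],"rot": [0,0,0],"gripper": 0},{"offset": [0,1.0,0],"rot": [0,0,0],"gripper": 0},{"offset": [0,0.7,0],"rot": [0,0,0],"gripper": 0},{"offset": [0,0.7,0],"rot": [0,0,0],"gripper": 0}]'

```text
time_s: 6.6
eef_pos: [538.4, -30.0, 158.6]
ee_rot: [0.0, -0.076, 0.997, -0.0]
force: [-3.3, -0.9, 9.2]
grip_width: 0.003
grip_force: 4.6
```

Call:
step_arm --plan '[{"offset": [0,-0.3,0],"rot": [0,0,0],"gripper": 0},{"offset": [0,-0.6,0],"rot": [0,0,0],"gripper": 0},{"offset": [0,-0.6,0],"rot": [0,0,0],"gripper": 0}]'

```text
time_s: 6.9
eef_pos: [539.5, -35.2, 158.6]
ee_rot: [0.001, -0.076, 0.997, 0.001]
force: [-1.0, 3.6, 9.3]
grip_width: 0.003
grip_force: 4.8
```

Resistance along the drag rose to 3.6 N, so the jaws seem to be seated after about 35 mm. One confirming stroke, then I'll retract and look.

Call:
step_arm --plan '[{"offset": [0,0,-0.6],"rot": [0,0,0],"gripper": 0},{"offset": [0,0.6,-0.6],"rot": [0,0,0],"gripper": 0},{"offset": [0,1.2,-0.6],"rot": [0,0,0],"gripper": 0},{"offset": [0,1.2,-0.2],"rot": [0,0,0],"gripper": 0},{"offset": [0,1.2,-0.05],"rot": [0,0,0],"gripper": 0},{"offset": [0,1.2,0],"rot": [0,0,0],"gripper": 0},{"offset": [0,1.2,0],"rot": [0,0,0],"gripper": 0},{"offset": [0,0.9,0],"rot": [0,0,0],"gripper": 0},{"offset": [0,0.7,0],"rot": [0,0,0],"gripper": 0},{"offset": [0,0.7,0],"rot": [0,0,0],"gripper": 0}]'

```text
time_s: 7.9
eef_pos: [538.4, -28.1, 158.6]
ee_rot: [0.001, -0.076, 0.997, 0.001]
force: [-0.7, 5.7, 10.1]
grip_width: -0.001
grip_force: 4.9
```

The worm no longer turns (5.7 N of resistance), so the jaws are snug. Next I'll lift and move beside the handle, on its -x side, 190 mm from the nut.

Call:
step_arm --plan '[{"offset": [0,0,-2],"rot": [0,0,0],"gripper": 0},{"offset": [0,0,-5],"rot": [0,0,0],"gripper": 0},{"offset": [2,4,-5],"rot": [0,0,0],"gripper": 0},{"offset": [4,8,-5],"rot": [0,0,0],"gripper": 0},{"offset": [4,12,-5],"rot": [0,0,0],"gripper": 0},{"offset": [4,14.5,-5],"rot": [0,0,0],"gripper": 0},{"offset": [4,14.5,-5],"rot": [0,0,0],"gripper": 0},{"offset": [4,14.5,-5],"rot": [0,0,0],"gripper": 0}]'

```text
time_s: 8.7
eef_pos: [476.7, 108.5, 207.6]
ee_rot: [-0.0, -0.076, 0.997, -0.0]
force: [-0.7, -0.3, -0.3]
grip_width: -0.0
grip_force: 0.0
```

Run:
```python
from h import *
off([476.6,108.5,140]); c=cam("top");save(c,"t5.png")
```

```text
t 8.7 pos [476.7 108.5 207.6] F [-0.7 -0.3 -0.3] off cm [0.   0.   6.76] y-az 98.74 R [-0. -0. -1.] q [-0.02  0.34  1.74 -0.    1.07 -1.74]
```

View pics/t5.png

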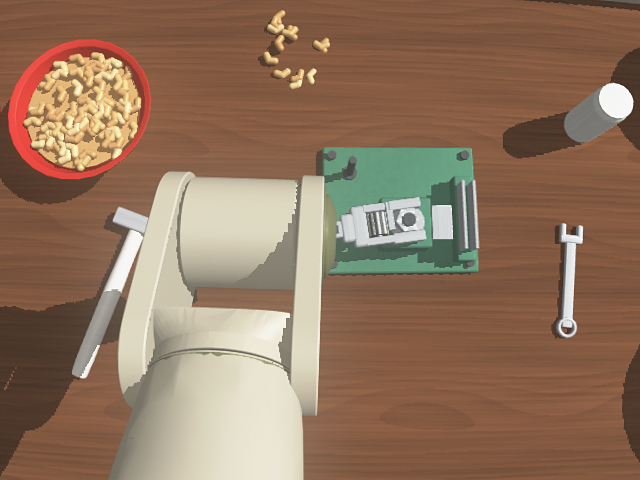

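The jaw now sits against the nut (head at (400,222)) and the wrench hasn't swung. Next I'll lower to TCP z=140 and approach the handle side.

Call:
step_arm --plan '[{"offset": [0,0,4],"rot": [0,0,0],"gripper": 0},{"offset": [0,0,6.8],"rot": [0,0,0],"gripper": 0},{"offset": [0,0,6.8],"rot": [0,0,0],"gripper": 0},{"offset": [-0.8,0,6.8],"rot": [0,0,0],"gripper": 0},{"offset": [-1.4,0,6.8],"rot": [0,0,0],"gripper": 0},{"offset": [-1.4,0,6.8],"rot": [0,0,0],"gripper": 0}]'

```text
time_s: 9.35
eef_pos: [492.0, 110.6, 141.3]
ee_rot: [0.002, -0.076, 0.997, -0.0]
force: [-1.2, -0.4, 2.4]
grip_width: 0.002
grip_force: 0.0
```

Run:
```python
from h import *
s=sense();p=s["eef_pos"][:2];print(s["eef_pos"],s["force"])
q=s["ee_rot"];R=Ro.from_quat([q[1],q[2],q[3],q[0]]).as_matrix()
v=p-S0
for a in range(4,53,4):
    t=-np.radians(a);w=np.array([[np.cos(t),-np.sin(t)],[np.sin(t),np.cos(t)]])@v
    o=R.T@np.array([*(w-v),0])/10;print(a,o.round(2))
```

```text
[491.99683559 110.60480429 141.26735878] [-1.16617594 -0.44662619  2.44655834]
4 [-1.33  0.12  0.  ]
8 [-2.66  0.16  0.01]
12 [-4.    0.09  0.01]
16 [-5.33 -0.06  0.02]
20 [-6.64 -0.31  0.02]
24 [-7.93 -0.65  0.03]
28 [-9.2  -1.07  0.03]
32 [-10.43  -1.59   0.03]
36 [-11.62  -2.19   0.04]
40 [-12.77  -2.87   0.04]
44 [-13.87  -3.63   0.05]
48 [-14.91  -4.46   0.05]
52 [-15.89  -5.37   0.05]
```

Call:
step_arm --plan '[{"offset": [-0.67,0.06,0],"rot": [0,0,2],"gripper": 0},{"offset": [-1.33,0.12,0],"rot": [0,0,4],"gripper": 0},{"offset": [-2.0,0.14,0],"rot": [0,0,6],"gripper": 0},{"offset": [-2.66,0.16,0],"rot": [0,0,8],"gripper": 0},{"offset": [-3.33,0.12,0],"rot": [0,0,10],"gripper": 0},{"offset": [-4.0,0.09,0],"rot": [0,0,12],"gripper": 0},{"offset": [-4.66,0.02,0],"rot": [0,0,14],"gripper": 0},{"offset": [-5.33,-0.06,0],"rot": [0,0,16],"gripper": 0}]'

```text
time_s: 10.15
eef_pos: [542.9, 118.7, 140.3]
ee_rot: [-0.001, 0.064, 0.998, 0.0]
force: [-3.9, 1.9, 0.3]
grip_width: -0.003
grip_force: 2.1
```

```bash
cat > arc.py <<'E'
from h import *
s=sense();p=s["eef_pos"][:2];v=p-S0
print(s["time_s"],s["eef_pos"],s["force"].round(1),"r",np.linalg.norm(v),"az",np.degrees(np.arctan2(v[1],v[0])))
q=s["ee_rot"];R=Ro.from_quat([q[1],q[2],q[3],q[0]]).as_matrix()
for a in range(4,41,4):
    t=-np.radians(a);w=np.array([[np.cos(t),-np.sin(t)],[np.sin(t),np.cos(t)]])@v
    print(a,(R.T@np.array([*(w-v),0])/10).round(2))
E
python3 arc.py
```

```text
10.15 [542.89147771 118.71942069 140.32973364] [-3.9  1.9  0.3] r 192.02890506266434 az 90.5694563157477
4 [-1.33  0.14 -0.  ]
8 [-2.67  0.18 -0.  ]
12 [-4.01  0.14 -0.01]
16 [-5.35 -0.01 -0.01]
20 [-6.66 -0.24 -0.01]
24 [-7.96 -0.57 -0.02]
28 [-9.24 -0.98 -0.02]
32 [-10.48  -1.48  -0.02]
36 [-11.69  -2.07  -0.02]
40 [-12.85  -2.74  -0.03]
```

The handle is following at about 4 N. I'll carry on along the arc.

Call:
step_arm --plan '[{"offset": [-0.67,0.07,0],"rot": [0,0,2],"gripper": 0},{"offset": [-1.33,0.14,0],"rot": [0,0,4],"gripper": 0},{"offset": [-2.0,0.16,0],"rot": [0,0,6],"gripper": 0},{"offset": [-2.67,0.18,0],"rot": [0,0,8],"gripper": 0},{"offset": [-3.34,0.16,0],"rot": [0,0,10],"gripper": 0},{"offset": [-4.01,0.14,0],"rot": [0,0,12],"gripper": 0},{"offset": [-4.7,0.06,0],"rot": [0,0,14],"gripper": 0},{"offset": [-5.35,-0.01,0],"rot": [0,0,16],"gripper": 0},{"offset": [-6.0,-0.12,0],"rot": [0,0,18],"gripper": 0},{"offset": [-6.66,-0.24,0],"rot": [0,0,20],"gripper": 0},{"offset": [-7.3,-0.4,0],"rot": [0,0,22],"gripper": 0},{"offset": [-7.3,-0.4,0],"rot": [0,0,22],"gripper": 0}]'

```text
time_s: 11.35
eef_pos: [615.5, 105.2, 140.6]
ee_rot: [0.0, 0.253, 0.967, 0.0]
force: [-1.0, 2.0, 0.9]
grip_width: 0.001
grip_force: 0.8
```

```bash
python3 arc.py | head -4
```

```text
11.35 [615.53278717 105.19377551 140.57169808] [-1.   2.   0.9] r 191.9977996630194 az 68.3827689832039
4 [-1.33  0.13  0.  ]
8 [-2.67  0.17  0.  ]
12 [-4.01  0.12  0.  ]
```

Call:
step_arm --plan '[{"offset": [-0.4,0.05,0],"rot": [0,0,1.2],"gripper": 0},{"offset": [-0.8,0.09,0],"rot": [0,0,2.4],"gripper": 0},{"offset": [-1.2,0.12,0],"rot": [0,0,3.6],"gripper": 0},{"offset": [-1.6,0.14,0],"rot": [0,0,4.8],"gripper": 0},{"offset": [-2.0,0.15,0],"rot": [0,0,6],"gripper": 0},{"offset": [-2.0,0.15,0],"rot": [0,0,6],"gripper": 0}]'

```text
time_s: 11.95
eef_pos: [633.6, 96.6, 140.2]
ee_rot: [0.0, 0.303, 0.953, 0.0]
force: [-0.4, 2.6, 0.8]
grip_width: 0.0
grip_force: 0.8
```

Call:
step_arm --plan '[{"offset": [-0.3,0.02,0],"rot": [0,0,0.9],"gripper": 0},{"offset": [-0.3,0.02,0],"rot": [0,0,0.9],"gripper": 0}]'

```text
time_s: 12.15
eef_pos: [636.0, 95.0, 140.1]
ee_rot: [0.0, 0.311, 0.95, 0.0]
force: [-1.1, 2.4, 1.0]
grip_width: 0.001
grip_force: 1.3
```

Call:
step_arm --plan '[{"offset": [-0.2,0.02,0],"rot": [0,0,0.6],"gripper": 0},{"offset": [-0.4,0.03,0],"rot": [0,0,1.2],"gripper": 0},{"offset": [-0.4,0.03,0],"rot": [0,0,1.2],"gripper": 0}]'

```text
time_s: 12.45
eef_pos: [639.4, 92.9, 140.0]
ee_rot: [0.0, 0.321, 0.947, 0.0]
force: [-1.6, 4.0, 0.4]
grip_width: 0.002
grip_force: 1.5
```

Call:
step_arm --plan '[{"offset": [-0.15,0.01,0],"rot": [0,0,0.4],"gripper": 0},{"offset": [-0.3,0.02,0],"rot": [0,0,0.8],"gripper": 0},{"offset": [-0.3,0.02,0],"rot": [0,0,0.8],"gripper": 0}]'

```text
time_s: 12.75
eef_pos: [641.8, 91.2, 140.0]
ee_rot: [0.0, 0.327, 0.945, 0.0]
force: [-1.0, 3.5, 0.7]
grip_width: 0.003
grip_force: 1.7
```

Call:
step_arm --plan '[{"offset": [-0.2,0.01,0],"rot": [0,0,0.6],"gripper": 0},{"offset": [-0.4,0.02,0],"rot": [0,0,1.2],"gripper": 0},{"offset": [-0.4,0.02,0],"rot": [0,0,1.2],"gripper": 0}]'

```text
time_s: 13.05
eef_pos: [645.1, 89.0, 140.0]
ee_rot: [-0.0, 0.337, 0.941, 0.0]
force: [-0.7, 5.6, 0.3]
grip_width: -0.005
grip_force: 2.1
```

Run:
```python
from h import *
off([641,91,140]); c=cam("side");save(c,"s6.png")
```

```text
t 13.05 pos [645.1  89.  140. ] F [-0.7  5.6  0.3] off cm [ 0.44 -0.1  -0.  ] y-az 50.58 R [-0.  0. -1.] q [-0.04  0.74  1.26  0.    1.14 -0.93]
```

View pics/s6.png

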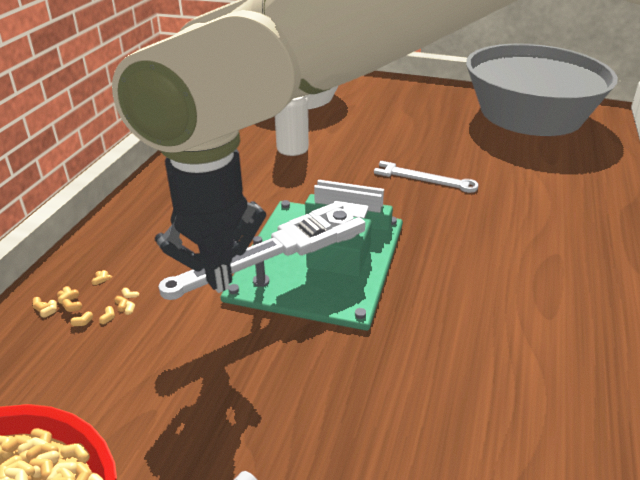

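The handle end is at (171,286) and the handle is right at the post (258,245). I'll push the last bit until the force rises.

Call:
step_arm --plan '[{"offset": [-0.2,0.01,0],"rot": [0,0,0],"gripper": 0},{"offset": [-0.4,0.02,0],"rot": [0,0,0],"gripper": 0},{"offset": [-0.4,0.02,0],"rot": [0,0,0],"gripper": 0}]'

```text
time_s: 13.4
eef_pos: [646.3, 88.3, 139.5]
ee_rot: [-0.004, 0.337, 0.942, 0.0]
force: [-13.8, 12.8, 7.2]
grip_width: -0.003
grip_force: 9.6
```

Run:
```python
from h import *
off([641,91,140]); c=cam("side")
P=onplane(c,(171,286),81)[0]; v=P[:2]-S0; print(P,np.degrees(np.arctan2(v[1],v[0])),np.linalg.norm(v))
```

```text
t 13.4 pos [646.3  88.3 139.5] F [-13.8  12.8   7.2] off cm [ 0.58 -0.13 -0.04] y-az 50.64 R [-0.007  0.003 -1.   ] q [-0.04  0.75  1.25  0.    1.15 -0.93]
[690.00740215 119.39739075  81.        ] 53.00009427151491 241.2829750343523
```

Against the post: 19 N and the handle at 53°, as expected. Now I'll back off and lift.

Call:
step_arm --plan '[{"offset": [0.5,0,0],"rot": [0,0,0],"gripper": 0},{"offset": [1.5,0,0],"rot": [0,0,0],"gripper": 0},{"offset": [4,0,0],"rot": [0,0,0],"gripper": 0},{"offset": [5,0,-3],"rot": [0,0,0],"gripper": 0},{"offset": [7,0,-8],"rot": [0,0,0],"gripper": 0},{"offset": [11,0,-12],"rot": [0,0,0],"gripper": 0},{"offset": [16,0,-12],"rot": [0,0,0],"gripper": 0},{"offset": [20,0,-12],"rot": [0,0,0],"gripper": 0},{"offset": [20,0,-12],"rot": [0,0,0],"gripper": 0},{"offset": [20,0,-12],"rot": [0,0,0],"gripper": 0}]'

```text
time_s: 14.45
eef_pos: [493.5, 213.5, 260.4]
ee_rot: [0.001, 0.337, 0.942, -0.0]
force: [0.9, -0.4, -0.6]
grip_width: 0.0
grip_force: 0.0
```

Run:
```python
from h import *
c=cam("side");save(c,"s7.png");print(sense()["force"])
```

```text
[ 0.99441538  0.245959   -0.57809409]
```

View pics/s7.png

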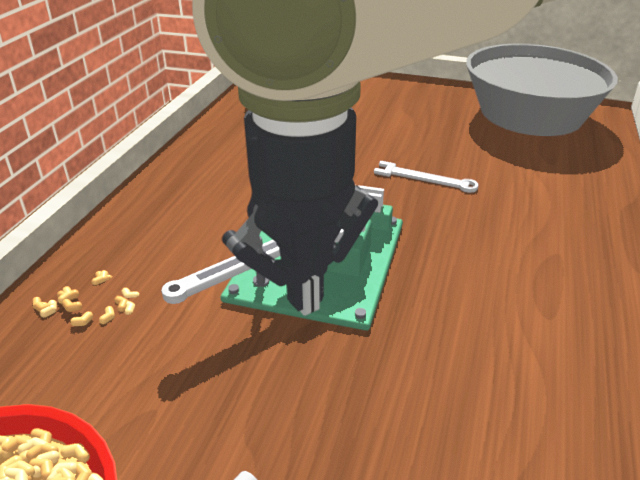

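The handle end is at (174,290), essentially still at the post, and the arm is clear of everything. Handing in.

```bash
python3 -c "
from rig import *
print(finish_job())"
```

```text
the job is handed in; nothing more can be done
None
```

The job is handed in, with no verdict returned: the worm was rolled until it stopped, which I read as the jaws being snug on the nut, the handle was swung clockwise to the stop post (19 N), and the arm was backed clear at about 14.5 s; the nut angle and jaw gap could not be read directly.

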